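# Hold the bottle pusher back at the fill mark for restocking

## Robot

A 6-joint arm with a two-finger parallel gripper is mounted at the origin on the work surface. World frame = base frame: x ahead of the robot, y to its left, z up, the work surface at z = 0. Lengths are in m, angles in degrees, forces in N, time in s.
With the tool pointing down it reaches from about 0.25 to 0.725 m from the base axis. Payload 9.7 kg.
Tool frame: the origin (TCP) lies midway between the tips of the shut fingers; the grasp point (between the pads) lies 19 mm behind it; z points along the fingers, y is the line along which they close (so a half turn about z gives the same grasp; the last joint's range is limited). The gripper opens to 85 mm and grips with 20 to 120 N. Pads are 22 mm wide; open, the fingers measure 114 mm over their backs; the gripper's body (76 mm by 85 mm) begins 54 mm behind the grasp point. The pads swing forward as they close: fully open they stand 13 mm farther back than shut.
Start: joints at [-69.099, 4.979, 10.078, 95.1, 0, 90], TCP at [0.196, -0.514, 0.231] pointing down, gripper open.
Joint ranges: [-179.16, 179.16], [-48.56, 103.87], [-65.8, 70.77], [-126.05, 130.52], [-82.76, 87.17], [-180, 180]. Speed limits (degrees/s): [127.2, 127.2, 147.25, 180, 180, 180].

## Interface

Orientations are given as [roll, pitch, yaw] about the fixed x, y, z axes, in that order (R = Rz(yaw) Ry(pitch) Rx(roll)).
In Python, from workcell import bot gives the robot as it stands. The module is installed in compiled form; this text tells all that it offers.
- The arm moves only by the tool send_rows, never from a script. Its argument "moves" is one flat list of numbers, 7 for each row, row after row: the shift along the world's x, y, z normalised to -1 to 1, where 1 is 0.025 m, then the turn, a rotation vector about the world's x, y, z normalised to -1 to 1, where 1 is 0.15 rad, then the closure, from -1 (fully open) to 1 (shut), so that 0 is half open. A call has 1 to 8 rows; each row shifts and turns the commanded pose from where the row before left it; what a row does not reach is not made up. A row lasts 1/8 s, in which the tool goes at most 62.5 mm and 10.7 degrees, less where a joint would pass 70% of its speed; a pose out of reach is approached as far as the arm can. A call with a number of a shift or a turn outside -1 to 1 is refused whole. A call with a gripper value outside its range is refused whole. The fingers move at their own pace and stop on an object; "squeeze" is the grip in N (left out, the last holds). Time passes only in rows, so rows that do not move let the fingers close. It gives the time, the measured TCP pose, the force, the opening and the grip force at its end, in the units of the state.
- bot.get_obs(): the state, without advancing time (a new reading comes with each control period).
- bot.camera(name): name is "side" or "top" or "wrist"; returns a dict with "color" (400x640x3 uint8, red, green, blue), "camera_matrix" (3x3 intrinsics, pixels), "R" (3x3) and "t" (3): a world point X has camera coordinates R X + t. Camera axes: x right, y down, z forward; pixel columns grow to the right and rows downward; lengths in m; the calibration is good to about 2 mm. A picture is of the moment at which its call begins. There is no depth.
- bot.job_done(): hands the job in; it is judged then, once.
Trained networks look in the newest picture that a camera, given by its name, has taken for a name from the list of things; names that differ only in an ending like _2 or _b are one class to them, and where a whole thing is asked for, a point or a joint stands for the part that bears it (a point fixed in the world has none). Each returns a list of dicts, best first, with "p" (0 to 1); they miss things now and then, are a little off and sometimes report something else, mostly with a low value. They report only what shows in the picture. A call takes as long as a camera call. They do not tell look-alikes from the thing itself.
- bot.boxes_of(camera, query): "extent" ([left, top, right, bottom] in pixels, round what is visible of it).
- bot.trace(camera, query): "region" (400x640 bool, what is visible of it) and "extent" ([left, top, right, bottom] in pixels, round what is visible of it).
- bot.landmark_of(camera, query): "pixel" ([column, row] in pixels: a listed point, or the origin of a listed thing).
The state is a dict: "time": time; "q": joint angles; "qd": joint speeds; "joint_efforts": joint torques, N m; "ee_pos": TCP position; "tcp_rot": TCP orientation; "wrist_force": force on the tool from outside, world axes, zero at the start; "torque": the same for the moment, N m; "opening": finger opening in m; "grasp_force": force on a finger pad.
Only numpy, scipy, OpenCV 4.12 (cv2) and the standard library are available. Lean on these libraries where they do the work, as an engineer would, in place of code of your own. Each camera call takes 0.05 s, during which the arm holds its last target. There are 200 camera calls.

## Task

The tray lane with the single green bottle left in it is about to be restocked. Draw that lane's spring pusher back, away from the old bottle, until the front face of its paddle is level with the red tape mark across the lane, and keep it there: finish while still holding it against its spring. Do not let it snap back, leave the old bottle standing at the front of the lane, and leave the amber lane and everything else on the bench alone.

Things in the scene. Friction and masses are not known exactly. Their poses are not given: they have to be found in the camera images.
- green_lane: the lane to be restocked: a straight white plastic tray with low clear side rails (white beads along their tops), fixed to the bench, 366 mm long, 72 mm wide, rail tops 46 mm above the bench. Origin at the centre of its underside, z up; its x axis runs along the lane towards the front stop (a clear wall 50 mm high whose inner face is at x = +175 mm), away from the robot; -x is the open rear end. Lane 60 mm wide inside, floor 6 mm thick. The pusher runs along this x axis.
- green_pusher (a joint): travel of the green lane's pusher in m: distance from the inner face of the front stop to the paddle's front face; grows as the pusher is drawn back towards the lane's rear (lane -x); stops at 0.285. A coil spring always pulls it forward, towards 0, with about 5 N (7 N when far back); it starts at about 0.054, pressing the old bottle against the front stop. It slides only, does not turn.
- green_pusher_face (a point): middle of the front face (the side towards the bottle) of the green lane's pusher paddle, a black upright plate 54 mm wide and 5 mm thick, from 8 to 90 mm above the bench; this point is 46 mm above the bench. Axes as the lane.
- green_pusher_grip (a point): point to hold on the green lane's pusher: inside its upright black pull grip behind the paddle, 14 mm thick across the lane (y), 40 mm long along the lane (x), rising from 76 to 128 mm above the bench with free space on both sides and above; this point is 105 mm above the bench, 40 mm behind the paddle's front face, on the lane's middle line. Axes as the lane.
- red_tape_line (a point): the red fill mark: red tape 10 mm wide (along the lane) stuck over both rails of the green lane and down onto its floor on either side of the middle slot; this point is midway between the rails, on the tape's middle line, 46 mm above the bench. Axes as the lane. The pusher runs freely over the tape, which is only a mark.
- old_bottle: the one green glass bottle (yellow cap) left in the green lane, loose, 54 mm diameter, 140 mm tall, about 0.3 kg, standing between paddle and front stop; origin at the centre of its underside, z up.
- amber_lane: the neighbour lane, a tray just like the green one, with the same axes, fixed to the bench; it holds two amber bottles and has a blue tape mark. Not to be touched.
- amber_pusher_grip (a point): pull grip of the amber lane's pusher, same shape and place as the green one's. Not to be touched.
- amber_1: front amber glass bottle (white cap) in the amber lane, loose, 54 mm diameter, 140 mm tall; origin at the centre of its underside, z up.
- amber_2: second amber glass bottle, behind amber_1, same size and origin.
- fresh_1: fresh green bottle (yellow cap) standing loose on the bench left of the lanes, 54 mm diameter, 140 mm tall; origin at the centre of its underside, z up.
- fresh_2: another fresh green bottle on the bench near fresh_1, same size and origin.
- corkscrew: folded black and steel waiter's corkscrew lying loose on the bench right of the lanes, 112 x 25 x 16 mm; origin at the centre of its underside, long axis x.
Mind the look-alikes: they are no part of the job. Leave any blue look-alike of the fresh_2 alone.

How it is judged (in metres and radians):
On the way:
1. the green lane's pusher is held and drawn well clear of the old bottle (its paddle more than 90 mm from the front stop) (value of joint green_pusher above 0.09 m and contact force between the fingers and green_pusher above 1 N), for 0.1 s.
At the end, for the whole second after the job is handed in: The green lane's paddle face is still, within 6 mm of the red tape's middle line, held by the fingers (over 2 N) and clear of the old bottle, which stands upright at the front stop (within 18 mm); the amber pusher is within 10 mm of its start; all bottles stand upright (x of green_pusher_face in the frame of red_tape_line between -0.006 and 0.006 m and velocity of joint green_pusher between -0.01 and 0.01 m/s and contact force between the fingers and green_pusher above 2 N and contact force between green_pusher and old_bottle below 0.3 N and x of old_bottle in the frame of green_lane above 0.13 m and angle between each of old_bottle, amber_1, amber_2, fresh_1, fresh_2's own z axis and vertical below 0.1 rad and distance of amber_pusher_grip from where it was at the start of the episode below 0.01 m); the arm keeps its last pose, push and grip.
It fails at once if the green lane's pusher snaps back (runs forward faster than 0.25 m/s) (velocity of joint green_pusher below -0.25 m/s).
It fails at once if the old bottle is tipped or taken out of its place (angle between old_bottle's own z axis and vertical above 0.35 rad or distance of old_bottle from where it was at the start of the episode above 0.03 m).
It fails at once if the amber lane's pusher or bottles are disturbed (distance of amber_pusher_grip from where it was at the start of the episode above 0.015 m or distance of any of amber_1, amber_2 from where it was at the start of the episode above 0.02 m).
It fails at once if a fresh bottle or the corkscrew is knocked over or pushed away (distance of any of fresh_1, fresh_2, corkscrew from where it was at the start of the episode above 0.03 m).
It also fails if it takes over 38 s, if anything falls off the work surface, if the arm or the gripper's body presses on something with over 40 N, if the wrist force passes 120 N, or if a joint passes its speed limit or range.

## Working session

There is one attempt and no reset: what is moved stays moved. The work goes in short steps, Python scripts to look and compute and a tool call to move; the robot and the scene stay as the last step left them, time stands still between calls to the robot, and variables do not carry over. Pictures are saved under pics/ and viewed, at most 10 in all, crops included, and the job is handed in when it is done.

Besides the shell and the picture viewer there is one more tool, called as a command line: name --argument value ..., lists and objects as JSON in quotes. send_rows: Moves the arm, as the interface text tells. Its arguments: {"type":"object","properties":{"moves":{"type":"array"},"squeeze":{"type":"number"}},"required":["moves"]}

```bash
mkdir -p pics; cat > h.py <<'E'
import numpy as np, cv2
from workcell import bot
def snap(c,fn=None):
    d=bot.camera(c)
    if fn: cv2.imwrite('pics/'+fn,d['color'][:,:,::-1])
    return d
def ray(d,p):
    v=np.linalg.inv(d['camera_matrix'])@[p[0],p[1],1]; return -d['R'].T@d['t'], d['R'].T@v
def onz(d,p,z):
    o,v=ray(d,p); return o+v*(z-o[2])/v[2]
def proj(d,X):
    c=d['R']@np.array(X)+d['t']; u=d['camera_matrix']@c; return u[:2]/u[2]
E
python3 - <<'E'
from h import *
np.set_printoptions(precision=4,suppress=True)
for c in('top','side'):
    d=snap(c,c+'0.png'); print(c,-d['R'].T@d['t'])
    for q,z in(('green_pusher_grip',.105),('green_pusher_face',.046),('red_tape_line',.046),('green_lane',0),('old_bottle',0),('amber_pusher_grip',.105),('fresh_1',0),('corkscrew',0)):
        for r in bot.landmark_of(c,q)[:3]: print(q,round(r['p'],2),np.array(r['pixel']),onz(d,r['pixel'],z))
print(bot.get_obs())
E
```

```text
top [0.4486 0.039  1.4006]
green_pusher_grip 0.84 [359.3 166.5] [ 0.6932 -0.1148  0.105 ]
green_pusher_face 0.92 [356.4 156.9] [ 0.7309 -0.1139  0.046 ]
red_tape_line 0.38 [362.7 213.8] [ 0.5747 -0.1307  0.046 ]
green_lane 0.66 [358.  206.4] [ 0.5996 -0.1233  0.    ]
green_lane 0.25 [189.2 260. ] [0.4465 0.3415 0.    ]
old_bottle 0.6 [353.1 153.4] [ 0.7504 -0.1098  0.    ]
amber_pusher_grip 0.58 [259.4 197.5] [0.6086 0.1441 0.105 ]
fresh_1 0.89 [189.9 261.9] [0.4414 0.3394 0.    ]
fresh_1 0.76 [191.2 212.7] [0.577  0.3408 0.    ]
fresh_1 0.67 [149.5 277.9] [0.397  0.4477 0.    ]
corkscrew 0.64 [437.1 220.3] [ 0.5629 -0.345   0.    ]
side [0.0915 0.6549 0.5731]
green_pusher_grip 0.45 [296.2 257.6] [0.483  0.2437 0.105 ]
green_pusher_face 0.84 [316.5 182.3] [ 0.7193 -0.1081  0.046 ]
red_tape_line 0.51 [286.5 215. ] [0.6665 0.0799 0.046 ]
red_tape_line 0.42 [358.9 196.6] [ 0.5718 -0.1159  0.046 ]
green_lane 0.6 [353.7 203.9] [ 0.602  -0.1378  0.    ]
old_bottle 0.59 [330.  167.9] [ 0.8049 -0.2878 -0.    ]
old_bottle 0.58 [309.9 191.2] [ 0.7529 -0.1159  0.    ]
amber_pusher_grip 0.73 [281.6 213.2] [0.6163 0.1458 0.105 ]
fresh_1 0.98 [252.1 390.5] [0.4043 0.4436 0.    ]
fresh_1 0.89 [275.7 338.2] [0.4461 0.3472 0.    ]
fresh_1 0.65 [329.8 316.8] [0.3984 0.2447 0.    ]
corkscrew 0.74 [358.7 196.3] [ 0.6152 -0.1843  0.    ]
corkscrew 0.62 [398.8 180.8] [ 0.5679 -0.3511  0.    ]
{'time': 0.9, 'q': array([-69.099 ,   4.9788,  10.0777,  95.1   ,   0.0008,  90.0008]), 'qd': array([-0.0294, -0.133 ,  0.0579,  0.0287, -0.0613, -0.1485]), 'joint_efforts': array([ -0.0014, -52.0098,  46.4855,   0.0017,  -0.0002,   0.    ]), 'ee_pos': array([ 0.1962, -0.5138,  0.2313]), 'tcp_rot': array([-179.9989,   -0.0008,   20.9003]), 'wrist_force': array([ 0.486 ,  0.0144, -1.0241]), 'torque': array([-0.0239,  0.0236,  0.0304]), 'grasp_force': 0.0, 'opening': 0.08508445964053846}
```

```bash
python3 - <<'E'
import cv2
a=cv2.imread('pics/top0.png')[100:320,130:470];b=cv2.imread('pics/side0.png')
cv2.imwrite('pics/topc.png',cv2.resize(a,None,fx=2.3,fy=2.3,interpolation=3))
E
```

```text
(no output)
```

View pics/topc.png

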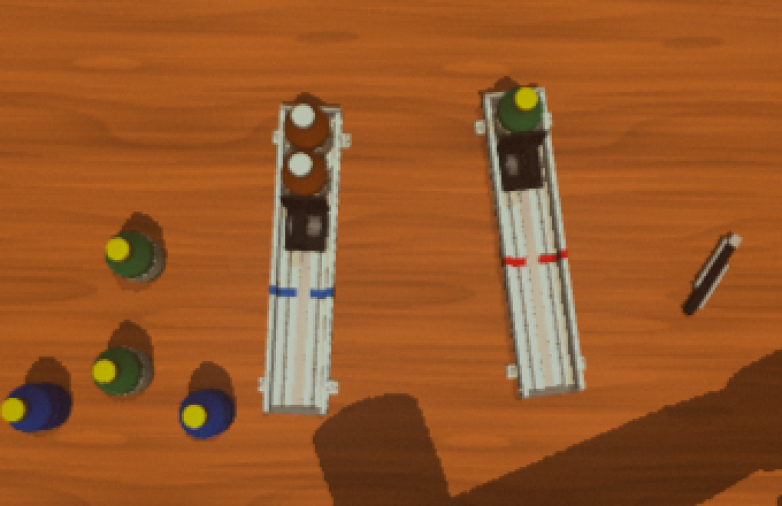

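View pics/side0.png

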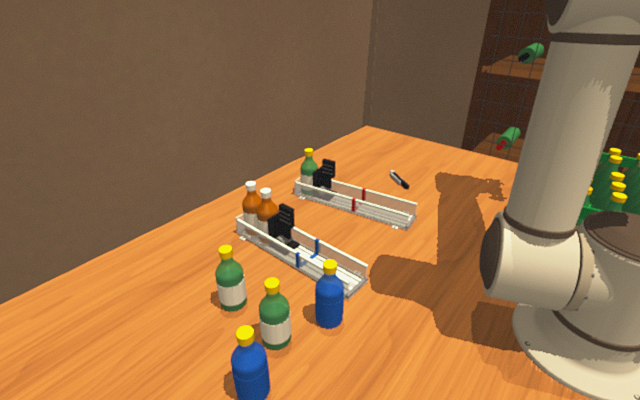

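The crops show the green lane at top pixels about (340–383, 138–272), with the red tape near (362, 212). The paddle and grip sit right behind the single green bottle. Two blue look-alike bottles stand on the left. I'll move over the lane for a wrist view.

send_rows --moves '[0.9, 0.9, 0, 0, 0, -0.22, -1, 0.9, 0.9, 0, 0, 0, -0.22, -1, 0.9, 0.9, 0, 0, 0, -0.22, -1, 0.9, 0.9, 0, 0, 0, -0.22, -1, 0.9, 0.9, 0, 0, 0, -0.22, -1, 0.9, 0.9, 0, 0, 0, -0.22, -1, 0.9, 0.9, 0, 0, 0, -0.22, -1, 0.9, 0.9, 0, 0, 0, -0.22, -1]'

```text
time: 1.9
ee_pos: [0.3769, -0.333, 0.2314]
tcp_rot: [180.0, -0.0, 5.7]
wrist_force: [-0.9, 0.3, -0.9]
opening: 0.0857
grasp_force: 0.0
```

send_rows --moves '[0.9, 1, 0.4, 0, 0, 0, -1, 0.9, 1, 0.4, 0, 0, 0, -1, 0.9, 1, 0.4, 0, 0, 0, -1, 0.9, 1, 0.4, 0, 0, 0, -1, 0.9, 1, 0.4, 0, 0, 0, -1, 0.9, 1, 0.4, 0, 0, 0, -1, 0.9, 1, 0.4, 0, 0, 0, -1, 0, 0.8, 0, 0, 0, 0, -1]'

```text
time: 2.9
ee_pos: [0.5347, -0.1377, 0.3011]
tcp_rot: [-180.0, -0.0, 5.8]
wrist_force: [0.5, 0.3, 0.2]
opening: 0.0853
grasp_force: 0.0
```

```bash
python3 - <<'E'
from h import *
np.set_printoptions(precision=4,suppress=True)
o=bot.get_obs();print(o['time'],o['ee_pos'],o['tcp_rot'],o['wrist_force'])
d=snap('wrist','w1.png');print(-d['R'].T@d['t'])
for q,z in(('green_pusher_grip',.105),('green_pusher_face',.046),('red_tape_line',.046),('green_lane',0),('old_bottle',0)):
    for r in bot.landmark_of('wrist',q)[:2]: print(q,round(r['p'],2),np.array(r['pixel']),onz(d,r['pixel'],z))
E
```

```text
2.9 [ 0.5347 -0.1377  0.3011] [-179.9951   -0.0032    5.8276] [0.5106 0.2788 0.2148]
[ 0.616  -0.1302  0.4437]
green_pusher_grip 0.9 [315.6  12.8] [ 0.6831 -0.1201  0.105 ]
green_pusher_face 0.18 [112.   15.7] [0.6685 0.1104 0.046 ]
green_lane 0.8 [318.8  95.2] [ 0.6058 -0.1309  0.    ]
```

View pics/w1.png

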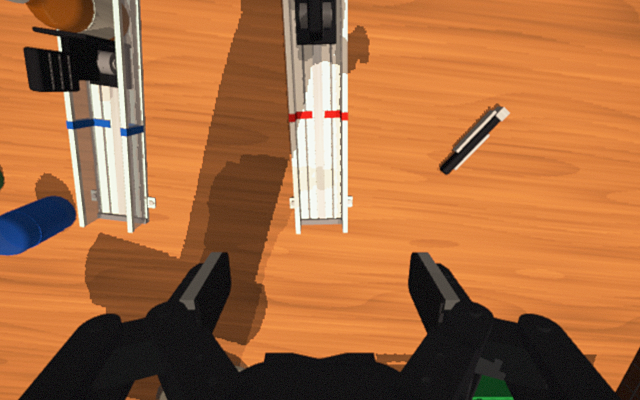

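The wrist view shows the green lane running straight up the image (columns 290–350). The red tape is at row ~117, with rail ends at about (293,118) and (345,116), and the grip at (316,13). I'll measure the tape by colour and the lane direction from the rails.

```bash
python3 - <<'E'
from h import *
np.set_printoptions(precision=4,suppress=True)
d=snap('wrist');im=d['color'].astype(int)
m=(im[...,0]>150)&(im[...,1]<60)&(im[...,2]<60)
r,c=np.nonzero(m);print(c.min(),c.max(),r.min(),r.max())
for lo,hi in((c.min(),c.min()+8),(c.max()-6,c.max())):
    s=(c>=lo)&(c<=hi);p=(c[s].mean(),r[s].mean());print(p,onz(d,p,.046))
for row in(50,80,150,180,205):
    print(row,[''.join('%4d'%v for v in im[row,a:b].min(axis=1)) for a,b in((282,304),(336,356))])
E
python3 - <<'E'
from h import *
import cv2
a=cv2.imread('pics/w1.png')[0:245,270:370]
cv2.imwrite('pics/w1c.png',cv2.resize(a,None,fx=2.4*1,fy=2.4,interpolation=0))
E
```

```text
288 345 110 119
(np.float64(290.61538461538464), np.float64(115.64102564102564)) [ 0.5776 -0.1003  0.046 ]
(np.float64(342.36842105263156), np.float64(114.5)) [ 0.5854 -0.1641  0.046 ]
50 ['  33  63 120 156 157 154 149 121 102 118 143 157 154 156 141 114 115 108  82  65  83 115', ' 113 114 108  93 121 158 156 157 156 137  64  39  40  43  45  40  41  37  40  43']
80 ['  38  33  25  67 128 153 154 151 142 112 105 126 154 155 153 154 154 156 150 122  86 109', ' 220 226 196 100 154 234 245 244 245 237 115  61  67  67  69  67  65  65  64  65']
150 ['  46  41  42  41  47  42  33  61 116 153 152 150 145 125 125 208 249 245 242 244 244 247', ' 222 226 198 106 113 199 251 247 247 241 157  68  68  70  69  66  71  68  71  68']
180 ['  44  63  60  60  62  60  61  58  57 109 190 229 226 225 187  91 140 216 225 221 222 222', ' 238 224 229 194 102 181 251 247 246 242 153  70  65  68  69  69  71  70  73  72']
205 ['  62  61  61  60  59  59  99 179 234 226 223 223 222 225 226 198 124 146 230 246 243 243', ' 220 224 227 197 100 149 236 247 244 243 227 195 200 201 188 138  71  66  68  70']
```

View pics/w1c.png

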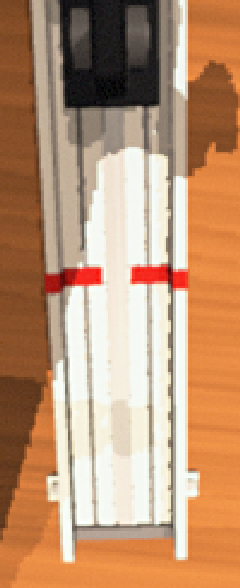

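```bash
python3 - <<'E'
from h import *
np.set_printoptions(precision=4,suppress=True)
d=snap('wrist');im=d['color'].astype(int)
m=(im[...,0]>110)&(im[...,0]-im[...,1]>90)&(im[...,1]<70)&(im[...,2]<60)&(abs(im[...,1]-im[...,2])<25)
for c in list(range(287,297))+list(range(338,350)):
    r=np.nonzero(m[100:130,c])[0]+100
    if len(r): print(c,r.min(),r.max(),r.mean(),end=' | ')
f=lambda c,r:onz(d,(c,r),.046)
L1,L2,R1,R2=f(286.5,50),f(294.2,180),f(343.0,50),f(343.8,180)
print(L1,L2,R1,R2)
for a,b in((L1,L2),(R1,R2)):print(np.degrees(np.arctan2(*(a-b)[[1,0]])))
print('width',np.linalg.norm((L1-R1)))
t=bot.landmark_of('wrist','red_tape_line');print([(x['p'],x['pixel']) for x in t])
d2=snap('top')
for x in bot.landmark_of('top','green_pusher_grip')[:1]:print(onz(d2,x['pixel'],.105))
E
```

```text
287 113 119 116.0 | 288 113 120 116.5 | 289 113 119 116.0 | 290 113 119 116.0 | 291 113 119 116.0 | 292 113 119 116.0 | 293 113 119 116.0 | 295 111 114 112.5 | 296 111 116 113.5 | 338 110 115 112.5 | 340 111 118 114.5 | 341 112 117 114.5 | 342 112 117 114.5 | 343 112 117 114.5 | 344 112 117 114.5 | 345 112 117 114.5 | [ 0.6517 -0.0903  0.046 ] [ 0.495 -0.111  0.046] [ 0.6583 -0.1559  0.046 ] [ 0.5016 -0.1766  0.046 ]
7.524177846536185
7.502177642337743
width 0.06594701810255585
[(0.95, [314.5, 116.3])]
[ 0.6914 -0.1208  0.105 ]
```

send_rows --moves '[0.79, 0.1, -0.5, 0, 0, 0.2, -1, 0.79, 0.1, -0.5, 0, 0, 0, -1, 0.79, 0.1, -0.5, 0, 0, 0, -1, 0.79, 0.1, -0.5, 0, 0, 0, -1, 0.79, 0.1, -0.5, 0, 0, 0, -1, 0.79, 0.1, -0.5, 0, 0, 0, -1, 0.79, 0.1, 0, 0, 0, 0, -1, 0.79, 0.1, 0, 0, 0, 0, -1]'

```text
time: 4.45
ee_pos: [0.6931, -0.1184, 0.2243]
tcp_rot: [-180.0, 0.1, 7.6]
wrist_force: [0.3, -0.5, 0.6]
opening: 0.0854
grasp_force: 0.0
```

```bash
python3 - <<'E'
from h import *
np.set_printoptions(precision=4,suppress=True)
o=bot.get_obs();print(o['time'],o['ee_pos'],o['tcp_rot'],o['q'])
d=snap('wrist','w2.png');print(proj(d,[.692,-.118,.128]))
for q,z in(('green_pusher_grip',.105),('green_pusher_face',.046),('old_bottle',0)):
  for c in('wrist','top','side'):
    d=snap(c)
    for r in bot.landmark_of(c,q)[:1]: print(c,q,round(r['p'],2),np.array(r['pixel']),onz(d,r['pixel'],z))
E
```

```text
4.45 [ 0.6931 -0.1184  0.2243] [-179.969     0.083     7.5684] [ -9.6961  28.2064  37.9463  99.8283   0.005  162.7356]
[317.458  194.6791]
wrist green_pusher_grip 0.89 [317.7 199.2] [ 0.6818 -0.1192  0.105 ]
top green_pusher_grip 0.57 [359.3 168.7] [ 0.6873 -0.1148  0.105 ]
side green_pusher_grip 0.84 [330.5 166.6] [ 0.6783 -0.1228  0.105 ]
wrist green_pusher_face 0.82 [316.9 140.1] [ 0.7208 -0.1136  0.046 ]
top green_pusher_face 0.59 [355.1 160.1] [ 0.7219 -0.1104  0.046 ]
side green_pusher_face 0.86 [317.9 180.7] [ 0.7225 -0.1187  0.046 ]
wrist old_bottle 0.57 [317.3 112.2] [ 0.7455 -0.1106  0.    ]
top old_bottle 0.48 [356.2 151. ] [ 0.7575 -0.1186  0.    ]
side old_bottle 0.73 [327.5 166.7] [ 0.8178 -0.29    0.    ]
```

View pics/w2.png

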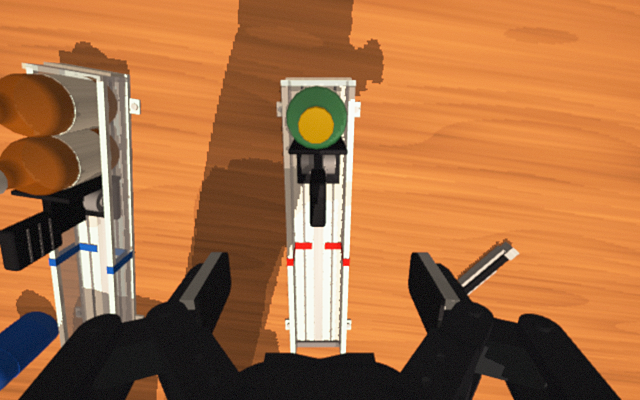

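The wrist view shows the grip top centred at column 318, rows 170–226, between the open fingers. The red tape is at row ~245–262 and the bottle is in front of the paddle. Going down now.

send_rows --moves '[-0.15, -0.02, -0.9, 0, 0, 0, -1, -0.15, -0.02, -0.9, 0, 0, 0, -1, -0.15, 0, -0.9, 0, 0, 0, -1, 0, 0, -0.9, 0, 0, 0, -1, 0, 0, -0.9, 0, 0, 0, -1, 0, 0, -0.9, 0, 0, 0, -1, 0, 0, 0, 0, 0, 0, -1]'

```text
time: 6.28
ee_pos: [0.6794, -0.1196, 0.0893]
tcp_rot: [-179.9, 0.2, 7.5]
wrist_force: [-0.1, 0.7, 0.6]
opening: 0.0855
grasp_force: 0.0
```

send_rows --moves '[0, 0, 0, 0, 0, 0, 1, 0, 0, 0, 0, 0, 0, 1, 0, 0, 0, 0, 0, 0, 1, 0, 0, 0, 0, 0, 0, 1, 0, 0, 0, 0, 0, 0, 1, 0, 0, 0, 0, 0, 0, 1, 0, 0, 0, 0, 0, 0, 1, 0, 0, 0, 0, 0, 0, 1]' --squeeze 60

```text
time: 7.28
ee_pos: [0.6805, -0.1187, 0.092]
tcp_rot: [-179.9, -0.0, 7.5]
wrist_force: [-1.7, 6.2, 3.5]
opening: 0.0135
grasp_force: 59.1
```

Gripped. Pulling back slowly along the lane.

send_rows --moves '[-0.15, -0.02, 0, 0, 0, 0, 1, -0.3, -0.04, 0, 0, 0, 0, 1, -0.3, -0.04, 0, 0, 0, 0, 1, -0.3, -0.04, 0, 0, 0, 0, 1, -0.3, -0.04, 0, 0, 0, 0, 1, -0.3, -0.04, 0, 0, 0, 0, 1, -0.3, -0.04, 0, 0, 0, 0, 1, -0.3, -0.04, 0, 0, 0, 0, 1]'

```text
time: 8.28
ee_pos: [0.6251, -0.1259, 0.092]
tcp_rot: [-179.9, -0.2, 7.6]
wrist_force: [5.4, 7.8, 1.4]
opening: 0.0136
grasp_force: 58.8
```

send_rows --moves '[-0.3, -0.04, 0, 0, 0, 0, 1, -0.3, -0.04, 0, 0, 0, 0, 1, -0.3, -0.04, 0, 0, 0, 0, 1, -0.3, -0.04, 0, 0, 0, 0, 1, -0.3, -0.04, 0, 0, 0, 0, 1, -0.3, -0.04, 0, 0, 0, 0, 1, -0.3, -0.04, 0, 0, 0, 0, 1, 0, 0, 0, 0, 0, 0, 1]'

```text
time: 9.28
ee_pos: [0.5723, -0.1328, 0.0919]
tcp_rot: [-179.9, -0.1, 7.6]
wrist_force: [4.4, 9.2, 0.9]
opening: 0.0131
grasp_force: 59.0
```

```bash
python3 - <<'E'
from h import *
np.set_printoptions(precision=4,suppress=True)
o=bot.get_obs();print(o['time'],o['ee_pos'],o['tcp_rot'],o['wrist_force'],o['grasp_force'])
for c in('wrist','top','side'):
  d=snap(c,c+'3.png')
  for q,z in(('green_pusher_grip',.105),('green_pusher_face',.046),('red_tape_line',.046),('old_bottle',0)):
    for r in bot.landmark_of(c,q)[:1]: print(c,q,round(r['p'],2),np.array(r['pixel']),onz(d,r['pixel'],z))
E
```

```text
9.275 [ 0.5723 -0.1328  0.0919] [-179.8725   -0.1442    7.5612] [4.3745 9.2409 0.8672] 59.02385115623474
wrist green_pusher_grip 0.62 [316.  263.7] [ 0.5744 -0.1319  0.105 ]
wrist green_pusher_face 0.71 [317.2 156.3] [ 0.6134 -0.1269  0.046 ]
top green_pusher_grip 0.6 [365.1 209.4] [ 0.5807 -0.1295  0.105 ]
top green_pusher_face 0.48 [363.2 197.5] [ 0.6191 -0.1322  0.046 ]
top old_bottle 0.81 [354.5 150.4] [ 0.7591 -0.1138  0.    ]
side green_pusher_grip 0.63 [362.7 174.6] [ 0.577  -0.1376  0.105 ]
side green_pusher_face 0.86 [349.5 190.9] [ 0.6112 -0.1263  0.046 ]
side red_tape_line 0.46 [359.3 194.4] [ 0.5778 -0.1269  0.046 ]
side old_bottle 0.58 [309.3 191.8] [ 0.7519 -0.1118  0.    ]
```

View pics/wrist3.png

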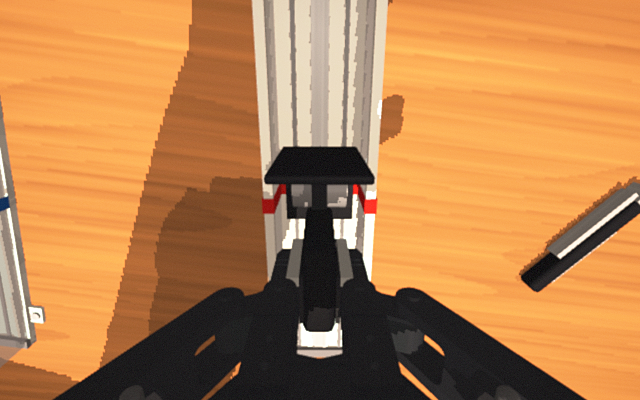

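The paddle's front plate spans columns 265–376, rows 147–183, with its top edge the wide one near row 180. The tape on the rails is at (267,207) and (371,207), still short of the paddle. I'll measure both edges.

```bash
cat > m.py <<'E'
from h import *
import sys
np.set_printoptions(precision=4,suppress=True)
d=snap('wrist');im=d['color'].astype(int);u=np.array([.9914,.1305,0])
m=(im[...,0]>110)&(im[...,0]-im[...,1]>90)&(im[...,1]<70)&(im[...,2]<60)
n,l,st,ce=cv2.connectedComponentsWithStats(m.astype(np.uint8))
for i in range(1,n):
    if st[i,4]>25: print('red',st[i],ce[i],onz(d,ce[i],.046)@u)
for c in(295,345):
    g=im[:,c].sum(axis=1); dark=np.nonzero(g[100:260]<150)[0]+100; a=dark[0]
    print(c,a,g[a-2:a+44], 'bottom front edge z.008',onz(d,(c,a-.5),.008)@u)
for row in range(170,190): print(row,round(onz(d,(320,row+.5),.09)@u,4),im[row,290:296].sum(axis=1).mean(),end=' | ')
t=bot.get_obs();print(t['time'],t['ee_pos']@u,t['wrist_force'],t['grasp_force'])
E
python3 m.py
```

```text
red [262 185  24  29 258] [271.9845 201.4031] 0.5624557956932188
red [353 184   6  11  58] [355.5    188.9828] 0.5709642100157505
red [362 200  15  14 154] [369.3377 206.4026] 0.5591351116489238
295 147 [359 232  75  46  55  61  54  73  43  56  72  67  39  70  73  49  50  66
  47  62  62  60  56  77  71  61  52  66  65  78  66  79  83 103  94  87
  90  79  94 241 343 382 381 379 375 383] bottom front edge z.008 0.5912544311142949
345 147 [377 257  74  54  51  62  59  54  58  53  75  58  63  41  55  69  65  56
  51  45  80  66  63  54  59  66  54  51  55  68  61  64  91 102 103  95
  98  83  78 182 339 382 380 382 394 396] bottom front edge z.008 0.5913146675016167
170 0.5944 61.166666666666664 | 171 0.5939 64.83333333333333 | 172 0.5934 56.333333333333336 | 173 0.5929 58.833333333333336 | 174 0.5924 61.166666666666664 | 175 0.5919 64.33333333333333 | 176 0.5914 87.83333333333333 | 177 0.5909 88.5 | 178 0.5904 104.33333333333333 | 179 0.5899 98.0 | 180 0.5894 91.0 | 181 0.5889 86.16666666666667 | 182 0.5884 70.16666666666667 | 183 0.5879 78.16666666666667 | 184 0.5874 207.33333333333334 | 185 0.5869 293.3333333333333 | 186 0.5864 315.8333333333333 | 187 0.5859 321.0 | 188 0.5853 317.5 | 189 0.5848 320.3333333333333 | 10.075 0.550463855200395 [3.3156 9.5334 1.2753] 59.044976234436035
```

send_rows --moves '[-0.26, -0.034, 0, 0, 0, 0, 1, -0.26, -0.034, 0, 0, 0, 0, 1, -0.26, -0.034, 0, 0, 0, 0, 1, -0.25, -0.034, 0, 0, 0, 0, 1, -0.25, -0.034, 0, 0, 0, 0, 1, 0, 0, 0, 0, 0, 0, 1, 0, 0, 0, 0, 0, 0, 1]'

```text
time: 10.95
ee_pos: [0.5406, -0.137, 0.0919]
tcp_rot: [-179.9, -0.2, 7.6]
wrist_force: [4.8, 10.4, 1.5]
opening: 0.0133
grasp_force: 59.1
```

```bash
python3 m.py; python3 -c "
from h import *
for c in('top','side'):
  d=snap(c,c+'4.png')
  for q,z in(('green_pusher_face',.046),('old_bottle',0)):
    for r in bot.landmark_of(c,q)[:1]: print(c,q,r['p'],onz(d,r['pixel'],z))
snap('wrist','w4.png')
a=cv2.imread('pics/side4.png')[120:280,220:450];b=cv2.imread('pics/w4.png')[100:260,210:430]
cv2.imwrite('pics/c4.png',np.hstack([cv2.resize(a,(400,278)),cv2.resize(b,(382,278))]))"
```

```text
red [259 140  49  26 494] [278.5729 149.9393] 0.563553511926096
red [331 140  49  26 458] [359.0742 150.214 ] 0.5634694648535274
295 147 [268 197  80  51  51  54  65  76  76  67  49  73  53  53  82  71  61  53
  68  37  49  77  67  52  56  44  77  56  56  52  50  78  91  89 106  96
  77  69  78 237 359 383 384 377 386 388] bottom front edge z.008 0.5589010079458366
345 147 [267 184  79  22  68  54  59  78  54  48  57  55  50  48  60  76  57  66
  65  43  56  53  51  58  59  76  36  64  36  66  51  72 107 103 120  96
  85  71  72 181 331 389 390 386 387 392] bottom front edge z.008 0.5589634024702731
170 0.562 57.833333333333336 | 171 0.5615 71.5 | 172 0.561 50.666666666666664 | 173 0.5605 60.5 | 174 0.56 65.5 | 175 0.5595 59.666666666666664 | 176 0.559 83.33333333333333 | 177 0.5585 85.33333333333333 | 178 0.558 99.0 | 179 0.5575 99.5 | 180 0.557 95.66666666666667 | 181 0.5565 88.66666666666667 | 182 0.556 76.16666666666667 | 183 0.5555 76.5 | 184 0.555 206.66666666666666 | 185 0.5545 298.5 | 186 0.554 323.0 | 187 0.5535 322.5 | 188 0.553 321.5 | 189 0.5525 320.0 | 11.0 0.518152487592944 [5.1574 9.3652 0.549 ] 59.060699343681335
top green_pusher_face 0.43 [ 0.57934258 -0.13744309  0.046     ]
top old_bottle 0.87 [ 0.75219667 -0.11205963  0.        ]
side green_pusher_face 0.96 [ 0.58476374 -0.142739    0.046     ]
side old_bottle 0.84 [ 0.7558206 -0.1135123  0.       ]
```

View pics/c4.png

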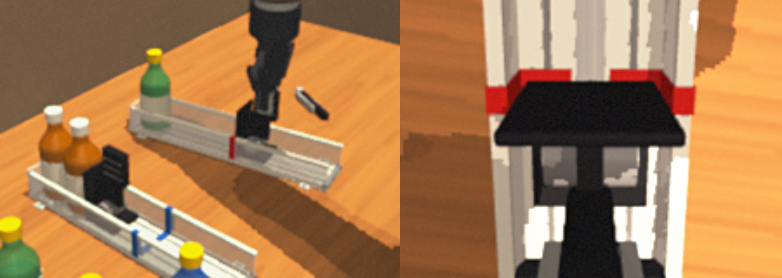

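The face sits at the middle of the tape: half the tape still shows in front of the paddle. The bottle is standing at the front stop. One last numeric check on the tape, using the rail parts and the floor's far edge.

```bash
python3 - <<'E'
from h import *
d=snap('wrist');im=d['color'].astype(int);u=np.array([.9914,.1305,0])
m=(im[...,0]>110)&(im[...,0]-im[...,1]>90)&(im[...,1]<70)&(im[...,2]<60)
for c in(261,263,372,375,377):
    r=np.nonzero(m[:,c])[0]; r=r[(r>120)&(r<200)]; print(c,r.min(),r.max(),onz(d,(c,r.mean()),.046)@u) if len(r) else 0
for c in(295,340): r=np.nonzero(m[120:160,c])[0]+120;print('floor far edge-5mm',onz(d,(c,r.min()-.5),.006)@u-.005)
E
```

```text
261 150 165 0.5589255194146049
263 150 164 0.5592403110558308
372 151 165 0.5587370984414844
375 151 165 0.5587404596577145
377 151 165 0.5587427003945372
floor far edge-5mm 0.5587777442931746
floor far edge-5mm 0.558102753703856
```

Face and tape agree to within 1 mm, so I'm handing in.

```bash
python3 -c "
from workcell import bot
print(bot.job_done())"
```

```text
the job is handed in; nothing more can be done
None
```

I drew the green lane's pusher back to the red tape (paddle face within about 1 mm of its middle line by the wrist camera) and handed the job in at about 11 s with the gripper still holding it, the old bottle standing at the front stop and nothing else touched; the hand-in gave no verdict.

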